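# Find the nearly empty fastener boxes by feel

## Task

Three closed fastener boxes stand in a row on the cork mat; one or two of them are nearly empty and the others are full. Working from the left-hand box to the right-hand one (left as the robot sees it), pinch each box by the pair of studs at one end and raise that end about a centimetre, with the other end still resting on the mat, to feel its weight, then set it gently down. Put every nearly empty box flat in the wooden refill tray, leave the full ones where they stand, and do not disturb the plumb weight or the sanding block.

Things in the scene. Friction and masses are not known exactly. Their poses are not given: they have to be found in the camera images.
- box_1_mid (a point): left-hand (largest y) of three identical closed plywood fastener boxes, 120 long (x) x 46 wide (y) x 50 high mm, length roughly away from the robot; its centre, 25 mm up. Near each end a domed wooden stud bulges 5 mm from each long side, 45 from the centre, half-way up (56 over a pair): pinched by a pair the box swings freely on it. Full: 0.70-0.92 kg; nearly empty: 0.20-0.25 kg; filling centred, unseen. 
- box_2_mid (a point): middle of three identical closed plywood fastener boxes, 120 long (x) x 46 wide (y) x 50 high mm, length roughly away from the robot; its centre, 25 mm up. Near each end a domed wooden stud bulges 5 mm from each long side, 45 from the centre, half-way up (56 over a pair): pinched by a pair the box swings freely on it. Full: 0.70-0.92 kg; nearly empty: 0.20-0.25 kg; filling centred, unseen. 
- box_3_mid (a point): right-hand (smallest y) of three identical closed plywood fastener boxes, 120 long (x) x 46 wide (y) x 50 high mm, length roughly away from the robot; its centre, 25 mm up. Near each end a domed wooden stud bulges 5 mm from each long side, 45 from the centre, half-way up (56 over a pair): pinched by a pair the box swings freely on it. Full: 0.70-0.92 kg; nearly empty: 0.20-0.25 kg; filling centred, unseen. 
- tray: shallow open wooden refill tray, fixed, outside 200 (its x) x 240 (its y) x 20 high mm, walls 6 thick, floor 6 thick; origin at the centre of its underside. Two boxes fit side by side, long sides along the tray's x, 55 mm either side of its middle along y
- mat: thin cork bench mat, fixed, 260 (its x) x 420 (its y) x 4 thick mm, on which the three boxes stand; origin at the centre of its underside, at the height of the bench top
- plumb_mid (a point): loose brass plumb weight standing upright, 38 across, 74 high mm; its centre; a bystander
- sander_mid (a point): loose black rubber sanding block, 110 x 60 x 38 high mm, lying flat; its centre; a bystander
Not all that is in view belongs to the job. Leave any blue, pink or red look-alike of the part that bears box_1_mid alone.

How it is judged:
On the way, in this order (a step that is already met when the one before it is completed fails the run):
1. the left-hand box is held with one end raised a little (tilt 0.035 to 0.25 rad, 4 to 30 mm), its other end still on the mat (angle between box_1_mid's own z axis and vertical between 0.035 and 0.25 rad and contact force between box_1 and mat above 0.15 N and contact force between box_1 and the fingers above 0.3 N), for 0.2 s.
2. the middle box is held with one end raised a little (tilt 0.035 to 0.25 rad, 4 to 30 mm), its other end still on the mat (angle between box_2_mid's own z axis and vertical between 0.035 and 0.25 rad and contact force between box_2 and mat above 0.15 N and contact force between box_2 and the fingers above 0.3 N), for 0.2 s.
3. the right-hand box is held with one end raised a little (tilt 0.035 to 0.25 rad, 4 to 30 mm), its other end still on the mat (angle between box_3_mid's own z axis and vertical between 0.035 and 0.25 rad and contact force between box_3 and mat above 0.15 N and contact force between box_3 and the fingers above 0.3 N), for 0.2 s.
At the end, for the whole second after the job is handed in: every nearly empty box (under 0.45 kg) rests flat (within 0.06 rad) on the refill tray's floor, its centre inside the tray, and every full box stands flat on the mat within 30 mm of where it started; all boxes at rest (((contact force between box_1 and tray between 0.8 and 4.5 N and angle between box_1_mid's own z axis and vertical below 0.06 rad and z of box_1_mid in the frame of tray between 0.02 and 0.038 m and x of box_1_mid in the frame of tray between -0.1 and 0.1 m and y of box_1_mid in the frame of tray between -0.12 and 0.12 m) or (contact force between box_1 and mat above 4.5 N and angle between box_1_mid's own z axis and vertical below 0.06 rad and distance of box_1_mid from where it was at the start of the episode below 0.03 m)) and linear speed of each of box_1, box_2, box_3 below 0.02 m/s and ((contact force between box_2 and tray between 0.8 and 4.5 N and angle between box_2_mid's own z axis and vertical below 0.06 rad and z of box_2_mid in the frame of tray between 0.02 and 0.038 m and x of box_2_mid in the frame of tray between -0.1 and 0.1 m and y of box_2_mid in the frame of tray between -0.12 and 0.12 m) or (contact force between box_2 and mat above 4.5 N and angle between box_2_mid's own z axis and vertical below 0.06 rad and distance of box_2_mid from where it was at the start of the episode below 0.03 m)) and ((contact force between box_3 and tray between 0.8 and 4.5 N and angle between box_3_mid's own z axis and vertical below 0.06 rad and z of box_3_mid in the frame of tray between 0.02 and 0.038 m and x of box_3_mid in the frame of tray between -0.1 and 0.1 m and y of box_3_mid in the frame of tray between -0.12 and 0.12 m) or (contact force between box_3 and mat above 4.5 N and angle between box_3_mid's own z axis and vertical below 0.06 rad and distance of box_3_mid from where it was at the start of the episode below 0.03 m))); the robot touches nothing.
It fails at once if a box is pressed or dropped hard on the mat or the tray (over 70 N) (contact force between any of box_1, box_2, box_3 and mat above 70 N or contact force between any of box_1, box_2, box_3 and tray above 70 N).
It fails at once if a box is tipped over by more than 0.4 rad (angle between any of box_1_mid, box_2_mid, box_3_mid's own z axis and vertical above 0.4 rad).
It fails at once if the plumb weight or the sanding block is disturbed (moved 15 mm) (distance of any of plumb_mid, sander_mid from where it was at the start of the episode above 0.015 m).
It also fails if it takes over 72 s, if anything falls off the work surface, if the arm or the gripper's body presses on something with over 40 N, if the wrist force passes 120 N, or if a joint passes its speed limit or range.

## Robot

A 6-joint arm with a two-finger parallel gripper is mounted at the origin on the work surface. World frame = base frame: x ahead of the robot, y to its left, z up, the work surface at z = 0. Lengths are in m, angles in rad, forces in N, time in s.
With the tool pointing down it reaches from about 0.3 to 0.875 m from the base axis. Payload 6.4 kg.
Tool frame: the origin (TCP) lies midway between the tips of the shut fingers; the grasp point (between the pads) lies 19 mm behind it; x points along the fingers, y is the direction in which the jaws open and shut, and the axes are right-handed (so a half turn about x gives the same grasp; the last joint's range is limited). The gripper opens to 85 mm and grips with 20 to 120 N. Pads are 22 mm wide; open, the fingers measure 114 mm over their backs; the gripper's body (76 mm by 85 mm) begins 54 mm behind the grasp point. The pads swing forward as they close: fully open they stand 13 mm farther back than shut.
Start: joints at [0.988, 0.181, 1.607, -0, 1.354, -0.206], TCP at [0.212, 0.535, 0.231] pointing down, gripper open.
Joint ranges: [-2.99, 2.99], [-0.89, 2.07], [0.3, 2.58], [-1.14, 4.28], [0, 2.63], [-3.12, 3.12]. Speed limits (rad/s): [2.57, 2.57, 3.01, 3.14, 3.14, 3.14].

## Interface

Orientations are given as a unit quaternion [w, x, y, z].
In Python, from bench import ctrl gives the robot as it stands.
- The arm moves only by the tool step_arm, never from a script. Its argument "motion" is a list of rows, each a list of 7 numbers: the shift along the tool's x, y, z in mm, then the turn, a rotation vector about the tool's x, y, z in degrees, then the closure in counts, from 0 (fully open) to 255 (shut). In form: [[tx, ty, tz, rx, ry, rz, hand], ...]. A call has 1 to 10 rows; each row is the pose to reach, as a shift and turn from the pose commanded when the call began, along the tool's axes at that moment; what a row does not reach only later rows make up. A row lasts 1/8 s, in which the tool goes at most 62.5 mm and 10.7 degrees, less where a joint would pass 70% of its speed; a pose out of reach is approached as far as the arm can. A call with a gripper value outside its range is refused whole. The fingers move at their own pace and stop on an object; the grip force is fixed at half the most. Time passes only in rows, so rows that repeat a pose let the fingers close. It gives the time, the measured TCP pose, the force and the opening at its end, in the units of the state.
- ctrl.get_obs(): the state, without advancing time (a new reading comes with each control period).
- ctrl.camera(name): name is "scene" or "top"; returns (picture, depth): 420x560x3 uint8, red, green, blue; 420x560 float32, m along the optical axis (not along the pixel's ray), 0 where there is no reading.
- ctrl.camera_info(name): a dict with "fx", "fy", "cx", "cy" (pixels), "T" (4x4, takes a point from camera to world coordinates). Camera axes: x right, y down, z forward; pixel columns grow to the right and rows downward; lengths in m; the calibration is good to about 2 mm. A picture is of the moment at which its call begins. camera_info takes no time and is no camera call.
- ctrl.hand_in(): hands the job in, once; it reports no verdict.
The state is a dict: "time_s": time; "q": joint angles; "dq": joint speeds; "joint_efforts": joint torques, N m; "eef_pos": TCP position; "eef_rot": TCP orientation; "wrist_force": force on the tool from outside, world axes, zero at the start; "torque": the same for the moment, N m; "opening": opening from 0.0 (shut) to 1.0 (fully open).
Only numpy, scipy, OpenCV 4.12 (cv2) and the standard library are available. Lean on these libraries where they do the work, as an engineer would, in place of code of your own. Each camera call takes 0.05 s, during which the arm holds its last target. There are 200 camera calls.

## Working session

There is one attempt and no reset: what is moved stays moved. The work goes in short steps, Python scripts to look and compute and a tool call to move; the robot and the scene stay as the last step left them, time stands still between calls to the robot, and variables do not carry over. Pictures are saved under pics/ and viewed, about 8 in all and at most 12, crops included, and the job is handed in when it is done.

Besides the shell and the picture viewer there is one more tool, called after "Request:" as a command line: name --pt "numbers of a row" for each row, then --argument value for the rest. step_arm: Moves the arm, as the interface text tells. Its arguments: {"type":"object","properties":{"motion":{"type":"array","items":{"type":"array","items":{"type":"number"}}}},"required":["motion"]}

```bash
mkdir -p pics; python3 - <<'E'
from bench import ctrl
import cv2,numpy as np
o=ctrl.get_obs();print(o)
for n in("top","scene"):
    p,d=ctrl.camera(n);i=ctrl.camera_info(n);print(n,i)
    cv2.imwrite(f"pics/{n}0.png",p[...,::-1]);np.savez(f"{n}0.npz",p=p,d=d,T=i["T"],k=[i[a] for a in("fx","fy","cx","cy")])
E
```

```text
{'time_s': 0.0, 'q': array([ 9.87678217e-01,  1.81574057e-01,  1.60796055e+00,  1.75515679e-05,
        1.35375722e+00, -2.06292570e-01]), 'dq': array([ 0.00138042,  0.00034868, -0.00302218,  0.00025432, -0.00058386,
        0.00020106]), 'joint_efforts': array([ 6.54951054e-04, -4.44876087e+01, -3.51332688e+01, -2.99909898e-04,
        9.18939302e-03, -7.72417916e-07]), 'eef_pos': array([0.21126685, 0.53422574, 0.2303885 ]), 'eef_rot': array([ 0.69435584,  0.13189014,  0.69482904, -0.13299459]), 'wrist_force': array([ 0.67658886,  0.22935142, -0.32184744]), 'torque': array([-0.00922771, -0.01619856,  0.00744415]), 'opening': 0.9960102649649929}
top {'fx': 506.0237285151987, 'fy': 506.0237285151987, 'cx': 279.180758001897, 'cy': 207.33067846753565, 'T': array([[ 0.00516238, -0.99777048,  0.06653887,  0.46178656],
       [-0.99984798, -0.00625843, -0.01627448,  0.04667928],
       [ 0.01665462, -0.06644474, -0.9976511 ,  1.40602415],
       [ 0.        ,  0.        ,  0.        ,  1.        ]])}
scene {'fx': 497.52718638995026, 'fy': 497.52718638995026, 'cx': 270.45934714553846, 'cy': 209.1763385671649, 'T': array([[ 0.42468775,  0.78429301, -0.45224417,  1.06500697],
       [ 0.90533718, -0.36668198,  0.21426367, -0.22022578],
       [ 0.00221571, -0.50042862, -0.86577496,  1.04974483],
       [ 0.        ,  0.        ,  0.        ,  1.        ]])}
```

View pics/top0.png

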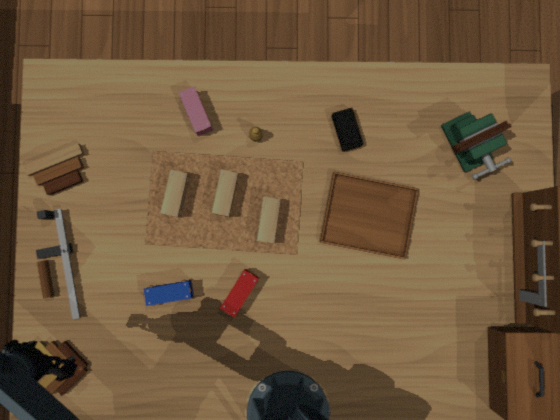

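View pics/scene0.png

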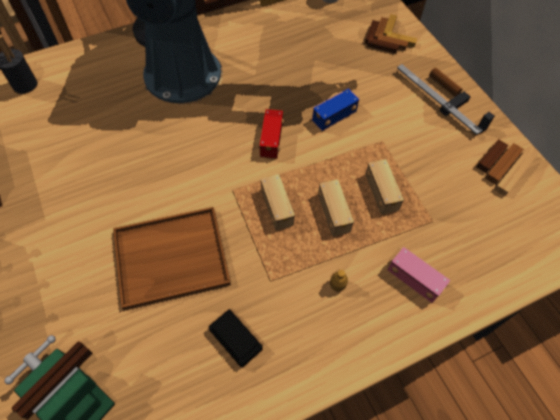

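Top view (up = +x, left = +y): the plywood boxes are at px (175,193), (225,193) and (269,220). The look-alikes are pink (196,111), blue (168,293) and red (240,293). Only the three uncoloured plywood boxes stand on the mat, so left to right they are boxes 1, 2 and 3. The tray is at (369,215), the plumb at (256,133) and the sander at (347,129). The scene view agrees.

```bash
cat > h.py <<'E'
import cv2,numpy as np
from bench import ctrl
from scipy.spatial.transform import Rotation as R
def load(n="top"):
    p,d=ctrl.camera(n);i=ctrl.camera_info(n);return p,d,np.array(i["T"]),[i[a] for a in("fx","fy","cx","cy")]
def ray(uv,z,T,k):
    uv=np.atleast_2d(uv).astype(float);c=np.c_[(uv[:,0]-k[2])/k[0],(uv[:,1]-k[3])/k[1],np.ones(len(uv))]@T[:3,:3].T
    s=(z-T[2,3])/c[:,2];return T[:3,3]+c*s[:,None]
def cloud(d,T,k):
    v,u=np.mgrid[:d.shape[0],:d.shape[1]]
    c=np.stack([(u-k[2])/k[0]*d,(v-k[3])/k[1]*d,d],-1);return c@T[:3,:3].T+T[:3,3]
def rect(mask,z,T,k):
    cs,_=cv2.findContours(mask.astype(np.uint8),cv2.RETR_EXTERNAL,cv2.CHAIN_APPROX_NONE)
    c=max(cs,key=cv2.contourArea)[:,0]
    w=ray(c,z,T,k)[:,:2];r=cv2.minAreaRect((w*1000).astype(np.float32))
    b=cv2.boxPoints(r);e=[b[1]-b[0],b[2]-b[1]];l=max(e,key=np.linalg.norm)
    yaw=np.degrees(np.arctan2(l[1],l[0]));yaw=(yaw+90)%180-90
    return np.round(r[0],1),np.round(sorted(r[1]),1),round(float(yaw),1)
def boxes(p,d,T,k,lo=.046,hi=.066,xy=(.38,.75,-.05,.4)):
    P=cloud(d,T,k);m=((P[...,2]>lo)&(P[...,2]<hi)&(P[...,0]>xy[0])&(P[...,0]<xy[1])&(P[...,1]>xy[2])&(P[...,1]<xy[3])&(d>0)).astype(np.uint8)
    n,l,s,_=cv2.connectedComponentsWithStats(m)
    return [(i,s[i,4],rect(l==i,.054,T,k),round(float(np.median(P[l==i][:,2])),4)) for i in range(1,n) if s[i,4]>150]
E
python3 - <<'E'
from h import *
z=np.load("top0.npz");p,d,T,k=z["p"],z["d"],z["T"],z["k"]
for b in boxes(p,d,T,k):print(b)
P=cloud(d,T,k)
for n,(u,v) in dict(plumb=(256,133),sander=(347,129),trayfloor=(369,215),mat=(200,230),red=(240,293),blue=(168,293),b1=(175,193)).items():print(n,P[v,u].round(3),p[v,u])
hsv=cv2.cvtColor(p,cv2.COLOR_RGB2HSV)
g=p.astype(int).sum(2);m=(g<310);m[:165]=0;m[265:]=0;m[:,:312]=0;m[:,425:]=0
print("tray",rect(cv2.morphologyEx(m.astype(np.uint8),cv2.MORPH_CLOSE,np.ones((5,5))),.02,T,k))
w=P[...,2];m=(w>.011)&(w<.03);m[:165]=0;m[265:]=0;m[:,:312]=0;m[:,425:]=0
print("traywall depth",rect(m,.02,T,k))
cv2.imwrite("pics/crop1.png",cv2.resize(p[90:320,130:430],None,fx=2.6,fy=2.6,interpolation=cv2.INTER_CUBIC)[...,::-1])
E
```

```text
(2, np.int32(788), (array([590.7, 170.6]), array([ 47. , 120.6]), -11.2), 0.0543)
(3, np.int32(804), (array([588.7, 305.8]), array([ 48.3, 120.8]), -11.8), 0.0543)
(4, np.int32(782), (array([519. ,  52.8]), array([ 46.5, 121. ]), -7.7), 0.0543)
plumb [0.75  0.088 0.069] [85 66 37]
sander [ 0.768 -0.16   0.043] [17 19 18]
trayfloor [ 0.535 -0.226  0.005] [101  69  41]
mat [0.491 0.242 0.005] [138 104  71]
red [0.324 0.127 0.05 ] [139  36  37]
blue [0.323 0.318 0.047] [ 37  69 123]
b1 [0.588 0.302 0.059] [145 126  92]
tray (array([ 545.7, -211.9]), array([219. , 280.4]), 79.0)
traywall depth (array([ 535., -224.]), array([199.3, 240.4]), 79.0)
```

View pics/crop1.png

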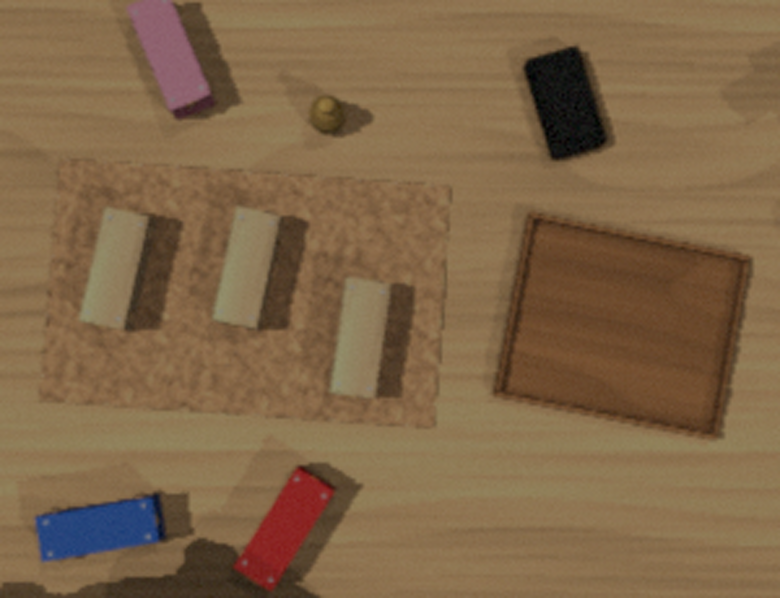

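The crop confirms three plain plywood boxes on the mat. Their tops are 0.054 m up and 47x121 mm, and the tray measures 199x240 at yaw -11°, all as described. Next I work out the first approach.

```bash
cat >> h.py <<'E'
def shift(x,y,z,yaw,pos=None,rot=None):
    o=ctrl.get_obs()
    if pos is None: pos=o["eef_pos"]
    q=o["eef_rot"];A=R.from_quat([q[1],q[2],q[3],q[0]])
    c,s=np.cos(np.radians(yaw)),np.sin(np.radians(yaw))
    best=None
    for f in(1,-1):
        Y=f*np.array([-s,c,0]);X=np.array([0,0,-1.]);B=R.from_matrix(np.c_[X,Y,np.cross(X,Y)])
        rv=np.degrees((A.inv()*B).as_rotvec())
        if best is None or np.linalg.norm(rv)<np.linalg.norm(best): best=rv
    t=A.inv().apply(np.array([x,y,z])-np.array(pos)*1000)
    print("shift",t.round(1),"rot",best.round(1),"| tool axes in world",A.as_matrix().round(2).tolist())
E
python3 -c "
from h import *
shift(544.6,315,130,-11.8)"
```

```text
shift [100.5 -81.1 390.7] rot [-9.8 -0.   0.1] | tool axes in world [[-0.0, 0.37, 0.93], [-0.0, 0.93, -0.37], [-1.0, -0.0, -0.0]]
```

Request:
step_arm --pt "12 -10 49 -2 0 0 0" --pt "25 -20 98 -4 0 0 0" --pt "38 -30 147 -6 0 0 0" --pt "50 -41 195 -8 0 0 0" --pt "63 -51 244 -9.8 0 0 0" --pt "75 -61 293 -9.8 0 0 0" --pt "88 -71 342 -9.8 0 0 0" --pt "100.5 -81 390.7 -9.8 0 0 0" --pt "100.5 -81 390.7 -9.8 0 0 0" --pt "100.5 -81 390.7 -9.8 0 0 0"

```text
time_s: 1.35
eef_pos: [0.5444, 0.3155, 0.1302]
eef_rot: [0.703, 0.073, 0.704, -0.073]
wrist_force: [-0.1, 0.1, -0.0]
opening: 0.998
```

```bash
python3 -c "
from h import *
shift(544.6,315,5,-11.8)
o=ctrl.get_obs();print(o['wrist_force'],o['eef_pos'],o['joint_efforts'].round(2))"
```

```text
shift [125.2  -0.4   0.5] rot [-0.  -0.1  0. ] | tool axes in world [[-0.0, 0.2, 0.98], [-0.0, 0.98, -0.2], [-1.0, -0.0, -0.0]]
[-0.07387242  0.06835758 -0.01544451] [0.54437544 0.31552162 0.13019187] [-1.280e+00 -5.205e+01 -3.273e+01 -9.000e-02 -5.000e-02 -1.000e-02]
```

Request:
step_arm --pt "35 0 0 0 0 0 0" --pt "70 0 0 0 0 0 0" --pt "100 0 0 0 0 0 0" --pt "118 0 0 0 0 0 0" --pt "125 0 0 0 0 0 0" --pt "125 0 0 0 0 0 0" --pt "125 0 0 0 0 0 60" --pt "125 0 0 0 0 0 255" --pt "125 0 0 0 0 0 255" --pt "125 0 0 0 0 0 255"

```text
time_s: 2.6
eef_pos: [0.5462, 0.3162, 0.0078]
eef_rot: [0.704, 0.073, 0.703, -0.072]
wrist_force: [-1.0, 0.4, 6.8]
opening: 0.614
```

Request:
step_arm --pt "0 0 0 0 0 0 255" --pt "0 0 0 0 0 0 255"

```text
time_s: 2.85
eef_pos: [0.5462, 0.3162, 0.0078]
eef_rot: [0.704, 0.073, 0.703, -0.072]
wrist_force: [-2.1, 0.8, 6.0]
opening: 0.617
```

Request:
step_arm --pt "-2 0 0 0 0 0 255" --pt "-3 0 0 0 0 0 255" --pt "-3 0 0 0 0 0 255"

```text
time_s: 3.22
eef_pos: [0.5449, 0.3155, 0.0085]
eef_rot: [0.703, 0.073, 0.703, -0.073]
wrist_force: [1.1, 1.1, -5.8]
opening: 0.613
```

```bash
python3 - <<'E'
from h import *
o=ctrl.get_obs();print(o['wrist_force'],o['torque'],o['eef_pos'],o['opening'])
p,d,T,k=load("scene")
u=np.linalg.inv(T)@np.array([.545,.315,.04,1]);c=(int(k[0]*u[0]/u[2]+k[2]),int(k[1]*u[1]/u[2]+k[3]));print(c)
a=p[max(0,c[1]-50):c[1]+60,c[0]-70:c[0]+80]
cv2.imwrite("pics/c2.png",cv2.resize(a,None,fx=5,fy=5,interpolation=cv2.INTER_CUBIC)[...,::-1])
E
```

```text
[ 1.11756466  1.0642587  -5.78908882] [ 0.19858692 -0.23646039  0.05413763] [0.54491333 0.31545294 0.00848724] 0.6127722573654779
(376, 169)
```

View pics/c2.png

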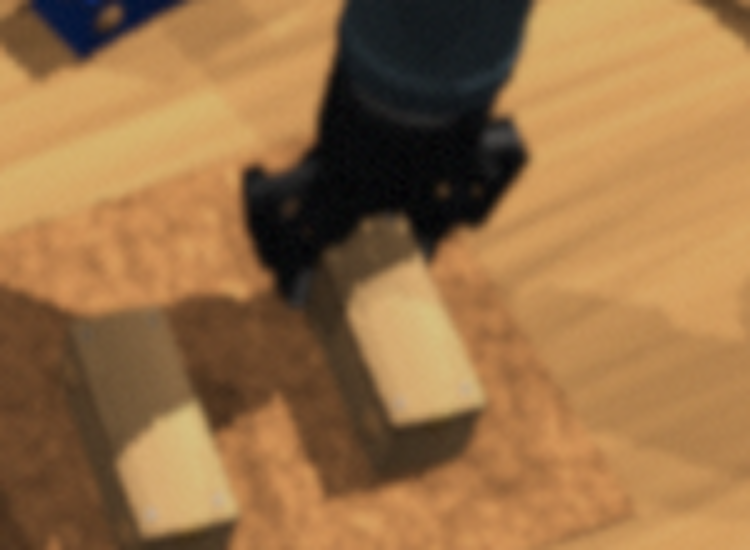

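The box is held by its near stud pair and is not visibly tilted yet. I'll raise it by about a centimetre.

Request:
step_arm --pt "-3 0 0 0 0 0 255" --pt "-6 0 0 0 0 0 255" --pt "-9 0 0 0 0 0 255" --pt "-10 0 0 0 0 0 255" --pt "-10 0 0 0 0 0 255" --pt "-10 0 0 0 0 0 255" --pt "-10 0 0 0 0 0 255"

```text
time_s: 4.15
eef_pos: [0.5447, 0.3156, 0.0186]
eef_rot: [0.703, 0.073, 0.704, -0.073]
wrist_force: [-0.1, -1.0, -6.1]
opening: 0.613
```

```bash
python3 - <<'E'
from h import *
o=ctrl.get_obs();print(o['wrist_force'],o['torque'],o['eef_pos'],o['opening'])
p,d,T,k=load("scene")
np.savez("s1.npz",p=p,d=d)
P=cloud(d,T,k)
# height along box axis
c=np.array([.5887,.3058]);a=np.array([.979,-.204]);n=np.array([.204,.979])
r=P[...,:2]-c;s=r@a;t=r@n
for x in np.arange(-.05,.061,.01):
    m=(abs(s-x)<.004)&(abs(t)<.012)&(P[...,2]>.03)&(P[...,2]<.085);print(round(x,3),m.sum(),np.median(P[m][:,2]).round(4) if m.any() else None)
print(ctrl.get_obs()['wrist_force'])
E
```

```text
[-0.06635977 -0.98601037 -6.09559904] [-0.0765137   0.30334031 -0.03552751] [0.54472766 0.31556794 0.01858519] 0.6128446473138711
-0.05 9 0.0654
-0.04 23 0.0644
-0.03 25 0.0628
-0.02 32 0.0626
-0.01 28 0.0606
0.0 31 0.0595
0.01 28 0.0591
0.02 33 0.0576
0.03 29 0.0575
0.04 35 0.0554
0.05 31 0.0552
0.06 62 0.0504
[-1.50714593  0.50012202 -5.55739987]
```

Box 1 is tilted about 0.1 rad and Fz is about -5.8 N, so it is full. I'll set it down, release and rise.

Request:
step_arm --pt "3 0 0 0 0 0 255" --pt "6 0 0 0 0 0 255" --pt "8 0 0 0 0 0 255" --pt "10 0 0 0 0 0 255" --pt "10.5 0 0 0 0 0 255" --pt "10.5 0 0 0 0 0 200" --pt "10.5 0 0 0 0 0 40" --pt "10.5 0 0 0 0 0 0" --pt "10.5 0 0 0 0 0 0" --pt "10.5 0 0 0 0 0 0"

```text
time_s: 5.45
eef_pos: [0.5453, 0.3156, 0.0086]
eef_rot: [0.704, 0.073, 0.703, -0.073]
wrist_force: [1.1, 0.3, -0.0]
opening: 1.001
```

Request:
step_arm --pt "-15 0 0 0 0 0 0" --pt "-50 0 0 0 0 0 0" --pt "-90 0 0 0 0 0 0" --pt "-115 0 0 0 0 0 0" --pt "-115 0 0 0 0 0 0" --pt "-115 0 0 0 0 0 0"

```text
time_s: 6.2
eef_pos: [0.5445, 0.3154, 0.1227]
eef_rot: [0.703, 0.072, 0.704, -0.073]
wrist_force: [-0.4, -0.1, -0.6]
opening: 0.997
```

```bash
python3 -c "
from h import *
shift(546.6,179.3,110,-11.2)
for b in boxes(*load('top')):print(b)
o=ctrl.get_obs();print(o['wrist_force'],o['eef_pos'],o['time_s'])"
```

```text
shift [  12.8 -132.8   29.9] rot [-0.6 -0.   0. ] | tool axes in world [[-0.0, 0.2, 0.98], [-0.0, 0.98, -0.2], [-1.0, -0.0, -0.0]]
(2, np.int32(784), (array([590.7, 170.6]), array([ 46.9, 120.6]), -11.3), 0.0544)
(3, np.int32(527), (array([603.7, 301.6]), array([48.2, 88.8]), -11.3), 0.054)
(4, np.int32(784), (array([519. ,  52.8]), array([ 46.5, 121. ]), -7.7), 0.0546)
[-0.46100398  0.37167414  1.04051967] [0.54413403 0.3152654  0.12202653] 6.25
```

Request:
step_arm --pt "3 -45 10 -0.6 0 0 0" --pt "6 -90 20 -0.6 0 0 0" --pt "12 -133 30 -0.6 0 0 0" --pt "12 -133 30 -0.6 0 0 0" --pt "50 -133 30 -0.6 0 0 0" --pt "85 -133 30 -0.6 0 0 0" --pt "108 -133 30 -0.6 0 0 0" --pt "114.5 -133 30 -0.6 0 0 0" --pt "114.5 -133 30 -0.6 0 0 0" --pt "114.5 -133 30 -0.6 0 0 0"

```text
time_s: 7.5
eef_pos: [0.5481, 0.1797, 0.0098]
eef_rot: [0.704, 0.069, 0.703, -0.069]
wrist_force: [0.2, 0.2, -0.2]
opening: 1.003
```

Request:
step_arm --pt "0 0 0 0 0 0 60" --pt "0 0 0 0 0 0 255" --pt "0 0 0 0 0 0 255" --pt "0 0 0 0 0 0 255" --pt "0 0 0 0 0 0 255"

```text
time_s: 8.12
eef_pos: [0.548, 0.1796, 0.0104]
eef_rot: [0.704, 0.069, 0.703, -0.069]
wrist_force: [-2.5, 0.7, 7.4]
opening: 0.614
```

Request:
step_arm --pt "-3 0 0 0 0 0 255" --pt "-6 0 0 0 0 0 255" --pt "-9 0 0 0 0 0 255" --pt "-12 0 0 0 0 0 255" --pt "-12 0 0 0 0 0 255" --pt "-12 0 0 0 0 0 255" --pt "-12 0 0 0 0 0 255" --pt "-12 0 0 0 0 0 255"

```text
time_s: 9.12
eef_pos: [0.5469, 0.1793, 0.0206]
eef_rot: [0.703, 0.069, 0.704, -0.069]
wrist_force: [-1.4, -0.3, -5.7]
opening: 0.615
```

```bash
cat >> h.py <<'E'
def prof(c,yaw,n=3):
    F=[]
    for _ in range(n):
        p,d,T,k=load("scene");F.append(ctrl.get_obs()['wrist_force'][2])
    P=cloud(d,T,k);y=np.radians(yaw);r=P[...,:2]-np.array(c)/1000;s=r@[np.cos(y),np.sin(y)];t=r@[-np.sin(y),np.cos(y)]
    m=(abs(s)<.045)&(abs(t)<.012)&(P[...,2]>.03)&(P[...,2]<.085)
    print("tilt",np.polyfit(s[m],P[...,2][m],1).round(4),"Fz",np.round(F,2),ctrl.get_obs()['eef_pos'].round(4))
E
python3 -c "
from h import *
prof((590.7,170.6),-11.2)"
```

```text
tilt [-0.0976  0.0598] Fz [-4.34 -6.36 -5.83] [0.5471 0.1793 0.0207]
```

Box 2 is tilted 0.098 rad at Fz about -5.5 N, so it is full too. I'll lower and release it, then go to box 3.

Request:
step_arm --pt "3 0 0 0 0 0 255" --pt "6 0 0 0 0 0 255" --pt "8 0 0 0 0 0 255" --pt "10 0 0 0 0 0 255" --pt "10.5 0 0 0 0 0 255" --pt "10.5 0 0 0 0 0 200" --pt "10.5 0 0 0 0 0 40" --pt "10.5 0 0 0 0 0 0" --pt "10.5 0 0 0 0 0 0" --pt "10.5 0 0 0 0 0 0"

```text
time_s: 10.52
eef_pos: [0.5476, 0.1793, 0.0105]
eef_rot: [0.704, 0.069, 0.704, -0.069]
wrist_force: [-0.9, 0.6, 0.2]
opening: 1.001
```

Request:
step_arm --pt "-15 0 0 0 0 0 0" --pt "-50 0 0 0 0 0 0" --pt "-90 0 0 0 0 0 0" --pt "-115 0 0 0 0 0 0" --pt "-115 0 0 0 0 0 0" --pt "-115 0 0 0 0 0 0"

```text
time_s: 11.28
eef_pos: [0.5468, 0.1792, 0.125]
eef_rot: [0.704, 0.069, 0.704, -0.069]
wrist_force: [-0.1, 0.3, -0.4]
opening: 0.998
```

```bash
python3 -c "
from h import *
shift(474.4,58.8,110,-7.7)"
```

```text
shift [  15.  -132.2  -47.6] rot [-3.5 -0.   0. ] | tool axes in world [[-0.0, 0.19, 0.98], [-0.0, 0.98, -0.19], [-1.0, -0.0, -0.0]]
```

Request:
step_arm --pt "3 -45 -16 -1 0 0 0" --pt "8 -90 -32 -2 0 0 0" --pt "15 -132 -47.6 -3.5 0 0 0" --pt "15 -132 -47.6 -3.5 0 0 0" --pt "53 -132 -47.6 -3.5 0 0 0" --pt "88 -132 -47.6 -3.5 0 0 0" --pt "111 -132 -47.6 -3.5 0 0 0" --pt "117 -132 -47.6 -3.5 0 0 0" --pt "117 -132 -47.6 -3.5 0 0 0" --pt "117 -132 -47.6 -3.5 0 0 0"

```text
time_s: 12.52
eef_pos: [0.4759, 0.0591, 0.0092]
eef_rot: [0.706, 0.047, 0.705, -0.047]
wrist_force: [0.1, -0.1, -0.2]
opening: 1.001
```

Request:
step_arm --pt "0 0 0 0 0 0 60" --pt "0 0 0 0 0 0 255" --pt "0 0 0 0 0 0 255" --pt "0 0 0 0 0 0 255" --pt "0 0 0 0 0 0 255"

```text
time_s: 13.15
eef_pos: [0.4756, 0.059, 0.0097]
eef_rot: [0.706, 0.047, 0.705, -0.047]
wrist_force: [-2.9, -0.0, 10.7]
opening: 0.619
```

Request:
step_arm --pt "-3 0 0 0 0 0 255" --pt "-6 0 0 0 0 0 255" --pt "-9 0 0 0 0 0 255" --pt "-12 0 0 0 0 0 255" --pt "-12 0 0 0 0 0 255" --pt "-12 0 0 0 0 0 255" --pt "-12 0 0 0 0 0 255" --pt "-12 0 0 0 0 0 255"

```text
time_s: 14.15
eef_pos: [0.4748, 0.059, 0.0202]
eef_rot: [0.705, 0.047, 0.706, -0.047]
wrist_force: [0.1, 0.3, -2.7]
opening: 0.617
```

```bash
python3 -c "
from h import *
prof((519,52.8),-7.7)"
```

```text
tilt [-0.0544  0.0619] Fz [-1.36 -2.31 -2.69] [0.4749 0.0591 0.0202]
```

Fz is about -2.1 N, so box 3 is light. However, the fit suggests pad friction is holding its far end about 4 mm clear of the mat. I'll lower it in small steps so the far end rests while the near end stays up.

Request:
step_arm --pt "2 0 0 0 0 0 255" --pt "3 0 0 0 0 0 255" --pt "3 0 0 0 0 0 255"

```text
time_s: 14.68
eef_pos: [0.4748, 0.059, 0.0171]
eef_rot: [0.705, 0.047, 0.706, -0.047]
wrist_force: [0.7, 0.1, -2.5]
opening: 0.616
```

```bash
python3 -c "
from h import *
prof((519,52.8),-7.7)"
```

```text
tilt [-0.0447  0.0591] Fz [-2.67 -2.19 -2.15] [0.4749 0.059  0.0173]
```

Request:
step_arm --pt "1 0 0 0 0 0 255" --pt "2 0 0 0 0 0 255" --pt "2 0 0 0 0 0 255" --pt "2 0 0 0 0 0 255"

```text
time_s: 15.32
eef_pos: [0.4749, 0.059, 0.0153]
eef_rot: [0.706, 0.047, 0.706, -0.047]
wrist_force: [0.4, 0.2, -2.6]
opening: 0.615
```

```bash
python3 -c "
from h import *
prof((519,52.8),-7.7)"
```

```text
tilt [-0.0477  0.0571] Fz [-2.36 -1.8  -2.05] [0.475  0.059  0.0153]
```

The far end is now almost touching, at a tilt of about 0.046. I'll pitch the tool 3° about the jaw axis so the far end presses lightly on the mat while the near end rises.

Request:
step_arm --pt "0 0 0 0 0.8 0 255" --pt "-1 0 0 0 1.6 0 255" --pt "-2 0 0 0 2.4 0 255" --pt "-3 0 0 0 3.2 0 255" --pt "-3 0 0 0 3.2 0 255" --pt "-3 0 0 0 3.2 0 255" --pt "-3 0 0 0 3.2 0 255"

```text
time_s: 16.35
eef_pos: [0.4749, 0.059, 0.0183]
eef_rot: [0.686, 0.049, 0.725, -0.046]
wrist_force: [0.4, 0.4, -1.6]
opening: 0.616
```

```bash
python3 -c "
from h import *
prof((519,52.8),-7.7,4)"
```

```text
tilt [-0.0789  0.0589] Fz [-1.91 -1.21 -1.   -1.95] [0.4748 0.059  0.0183]
```

Request:
step_arm --pt "0.5 0 0 0 0 0 255" --pt "1 0 0 0 0 0 255" --pt "1 0 0 0 0 0 255" --pt "1 0 0 0 0 0 255" --pt "1 0 0 0 0 0 255"

```text
time_s: 17.18
eef_pos: [0.4749, 0.059, 0.0173]
eef_rot: [0.686, 0.049, 0.725, -0.046]
wrist_force: [-0.4, 0.0, -0.6]
opening: 0.616
```

```bash
python3 -c "
from h import *
prof((519,52.8),-7.7,5)"
```

```text
tilt [-0.0784  0.0584] Fz [-1.28 -1.8  -1.66 -0.43 -0.64] [0.4749 0.059  0.0173]
```

Fz is now about -1.2 N, half the weight, at tilt 0.078, so the far end rests on the mat. I'll set box 3 down and release it.

Request:
step_arm --pt "2 0 0 0 -0.8 0 255" --pt "4 0 0 0 -1.6 0 255" --pt "6 0 0 0 -2.4 0 255" --pt "7.5 0 0 0 -3.2 0 255" --pt "8 0 0 0 -3.2 0 255" --pt "8 0 0 0 -3.2 0 200" --pt "8 0 0 0 -3.2 0 40" --pt "8 0 0 0 -3.2 0 0" --pt "8 0 0 0 -3.2 0 0" --pt "8 0 0 0 -3.2 0 0"

```text
time_s: 18.68
eef_pos: [0.4745, 0.0591, 0.0093]
eef_rot: [0.706, 0.047, 0.706, -0.047]
wrist_force: [0.5, -0.5, -0.2]
opening: 0.998
```

```bash
python3 -c "
from h import *
prof((519,52.8),-7.7,1)
for n in ('scene',):
  p,d,T,k=load(n)
  P=cloud(d,T,k);m=((abs(P[...,2]-.054)<.008)&(d>0)&(P[...,0]>.38)&(P[...,0]<.7)&(P[...,1]>-.03)&(P[...,1]<.12)).astype(np.uint8)
  l=cv2.connectedComponentsWithStats(m)[1]
  for i in range(1,l.max()+1):
    if (l==i).sum()>100: print((l==i).sum(),rect(l==i,.054,T,k))
shift(519,52.8,15,-7.7)
"
```

```text
tilt [-0.0313  0.0547] Fz [0.25] [0.4744 0.0591 0.0093]
855 (array([525.2,  52.1]), array([ 48. , 117.9]), -6.7)
shift [-5.7 -0.3 45. ] rot [ 0. -0. -0.] | tool axes in world [[-0.0, 0.13, 0.99], [0.0, 0.99, -0.13], [-1.0, 0.0, -0.0]]
```

Request:
step_arm --pt "-6 0 10 0 0 0 0" --pt "-6 0 25 0 0 0 0" --pt "-6 0 38 0 0 0 0" --pt "-6 0 45 0 0 0 0" --pt "-6 0 45 0 0 0 0" --pt "-6 0 45 0 0 0 70" --pt "-6 0 45 0 0 0 255" --pt "-6 0 45 0 0 0 255" --pt "-6 0 45 0 0 0 255" --pt "-6 0 45 0 0 0 255"

```text
time_s: 20.02
eef_pos: [0.5189, 0.0531, 0.0154]
eef_rot: [0.705, 0.047, 0.706, -0.047]
wrist_force: [-0.6, 0.7, 3.1]
opening: 0.53
```

Request:
step_arm --pt "-3 0 0 0 0 0 255" --pt "-8 0 0 0 0 0 255" --pt "-20 0 0 0 0 0 255" --pt "-40 0 0 0 0 0 255" --pt "-65 0 0 0 0 0 255" --pt "-80 0 0 0 0 0 255" --pt "-80 0 0 0 0 0 255" --pt "-80 0 0 0 0 0 255"

```text
time_s: 21.02
eef_pos: [0.5184, 0.0531, 0.0946]
eef_rot: [0.705, 0.047, 0.706, -0.047]
wrist_force: [-0.9, -0.8, -2.6]
opening: 0.535
```

```bash
python3 -c "
from h import *
p,d,T,k=load('scene');cv2.imwrite('pics/s5.png',cv2.resize(p[110:330,120:440],None,fx=2.4,fy=2.4)[...,::-1])
F=[]
for _ in range(3): ctrl.camera('top');F.append(ctrl.get_obs()['wrist_force'][2])
print(F)
shift(535,-224,90,-11);shift(545.5,-170,90,-11)"
```

```text
[np.float64(-2.7741932638491926), np.float64(-1.6889856159937209), np.float64(-2.0593960730629814)]
shift [   4.3 -272.4   53.6] rot [ 3.3 -0.1  0. ] | tool axes in world [[-0.0, 0.13, 0.99], [0.0, 0.99, -0.13], [-1.0, -0.0, -0.0]]
shift [   4.3 -217.5   56.8] rot [ 3.3 -0.1  0. ] | tool axes in world [[-0.0, 0.13, 0.99], [0.0, 0.99, -0.13], [-1.0, -0.0, -0.0]]
```

View pics/s5.png

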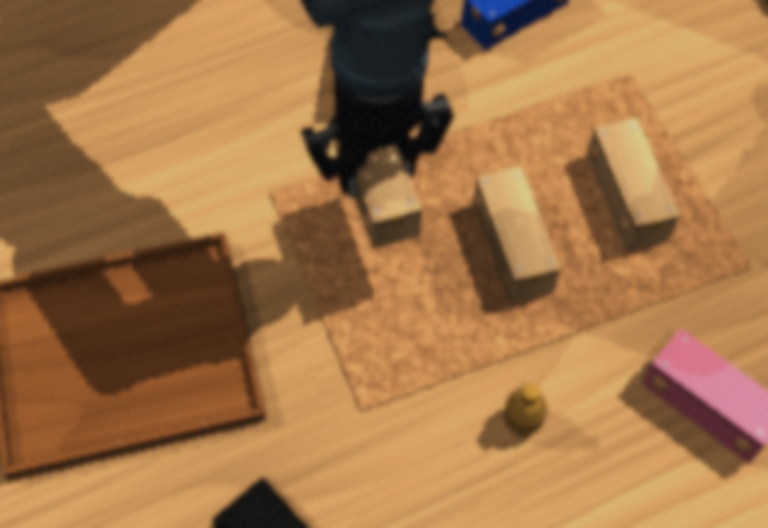

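Box 3 is held level at about 2.1 N (about 0.22 kg) at roughly px (390,195), clear of the mat. Boxes 1 and 2 stand in place, and the plumb at (525,408) has not moved. I'll carry box 3 to the tray centre.

Request:
step_arm --pt "0 -25 5 0.5 0 0 255" --pt "0 -65 13 1 0 0 255" --pt "0 -110 22 1.5 0 0 255" --pt "0 -155 31 2 0 0 255" --pt "0 -200 40 2.5 0 0 255" --pt "2 -240 48 3 0 0 255" --pt "4 -265 53 3.3 0 0 255" --pt "4 -272 54 3.3 0 0 255" --pt "4 -272 54 3.3 0 0 255" --pt "4 -272 54 3.3 0 0 255"

```text
time_s: 22.48
eef_pos: [0.5361, -0.2222, 0.0911]
eef_rot: [0.704, 0.067, 0.704, -0.067]
wrist_force: [-0.6, -0.3, -1.9]
opening: 0.534
```

Request:
step_arm --pt "25 0 0 0 0 0 255" --pt "45 0 0 0 0 0 255" --pt "58 0 0 0 0 0 255" --pt "65 0 0 0 0 0 255" --pt "69 0 0 0 0 0 255" --pt "71 0 0 0 0 0 255" --pt "72 0 0 0 0 0 255" --pt "72 0 0 0 0 0 255"

```text
time_s: 23.48
eef_pos: [0.5363, -0.2239, 0.0196]
eef_rot: [0.704, 0.068, 0.704, -0.068]
wrist_force: [1.1, -0.2, -2.5]
opening: 0.531
```

```bash
python3 -c "
from h import *
F=[]
for _ in range(3): ctrl.camera('scene');F.append(ctrl.get_obs()['wrist_force'][2])
print(F,ctrl.get_obs()['eef_pos'])"
```

```text
[np.float64(-2.6324240856566288), np.float64(-2.3130634613574426), np.float64(-1.8191909768264702)] [ 0.53632101 -0.22382952  0.01958941]
```

Still hanging about 2 mm up, so I'll lower a little more, release partly, then rise.

Request:
step_arm --pt "1 0 0 0 0 0 255" --pt "2 0 0 0 0 0 255" --pt "2.5 0 0 0 0 0 255" --pt "2.5 0 0 0 0 0 255"

```text
time_s: 24.12
eef_pos: [0.5362, -0.2237, 0.0174]
eef_rot: [0.704, 0.068, 0.704, -0.068]
wrist_force: [-2.5, 1.2, 4.6]
opening: 0.53
```

Request:
step_arm --pt "0 0 0 0 0 0 110" --pt "0 0 0 0 0 0 40" --pt "0 0 0 0 0 0 0" --pt "0 0 0 0 0 0 0" --pt "-15 0 0 0 0 0 0" --pt "-45 0 0 0 0 0 0" --pt "-90 0 0 0 0 0 0" --pt "-140 0 0 0 0 0 0" --pt "-190 0 0 0 0 0 0" --pt "-190 0 -30 0 0 0 0"

```text
time_s: 25.38
eef_pos: [0.5101, -0.2201, 0.2136]
eef_rot: [0.708, 0.065, 0.7, -0.07]
wrist_force: [0.3, 0.7, -0.5]
opening: 1.002
```

Request:
step_arm --pt "0 0 -60 0 0 0 0" --pt "0 0 -110 0 0 0 0" --pt "0 0 -150 0 0 0 0" --pt "0 0 -150 0 0 0 0" --pt "0 0 -150 0 0 0 0"

```text
time_s: 26.0
eef_pos: [0.3602, -0.19, 0.208]
eef_rot: [0.705, 0.067, 0.703, -0.068]
wrist_force: [-0.7, 0.5, -0.3]
opening: 1.003
```

```bash
python3 -c "
from h import *
o=ctrl.get_obs();print(o['time_s'],o['eef_pos'],o['wrist_force'])
p,d,T,k=load('top')
for b in boxes(p,d,T,k,xy=(.38,.75,-.35,.4)):print(b)
for n,(u,v) in dict(plumb=(256,133),sander=(347,129)).items():print(n,cloud(d,T,k)[v,u].round(3))
cv2.imwrite('pics/t6.png',cv2.resize(p[90:320,130:430],None,fx=2.6,fy=2.6)[...,::-1])
prof((588.7,305.8),-11.8,1);prof((590.7,170.6),-11.2,1);prof((536,-224),-11,1)"
```

```text
26.0 [ 0.36020157 -0.19000903  0.20799539] [-0.71564523  0.51142201 -0.32192021]
(3, np.int32(798), (array([588. , 304.8]), array([ 47.9, 120.8]), -11.3), 0.054)
(4, np.int32(785), (array([590.1, 169.6]), array([ 46.7, 121.1]), -10.5), 0.0544)
(5, np.int32(800), (array([ 535.8, -224.2]), array([ 48.6, 121.5]), -10.3), 0.0563)
plumb [0.749 0.088 0.074]
sander [ 0.769 -0.16   0.04 ]
tilt [0.0073 0.054 ] Fz [0.07] [ 0.3603 -0.1899  0.2075]
tilt [0.0028 0.0543] Fz [0.19] [ 0.3603 -0.1897  0.2072]
tilt [0.0009 0.0559] Fz [-0.62] [ 0.3601 -0.1896  0.207 ]
```

View pics/t6.png

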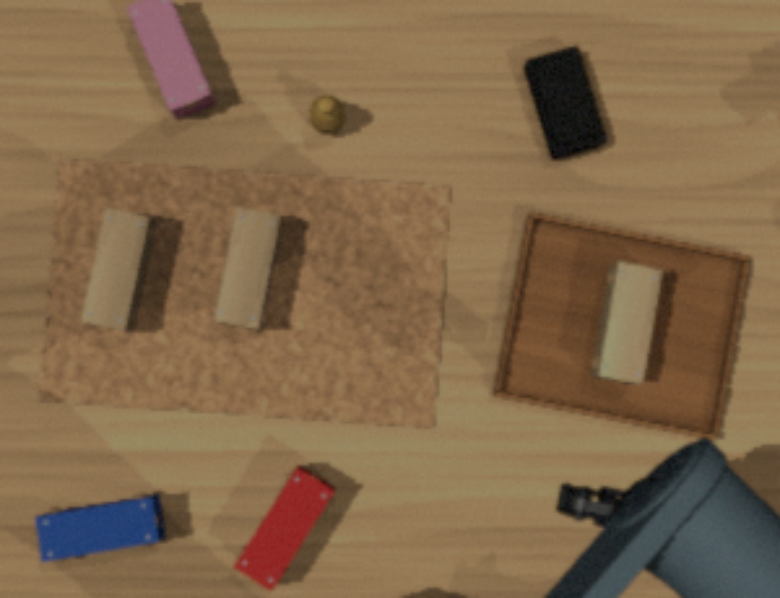

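Box 3 lies flat in the tray at (628,322) in the crop, boxes 1 and 2 are within about 1 mm of where they started, the bystanders have not moved, and the arm is clear. I'm handing in.

```bash
python3 -c "
from bench import ctrl
print(ctrl.hand_in())"
```

```text
the job is handed in; nothing more can be done
None
```

I weighed all three boxes from left to right. Only the right-hand one (box 3) is nearly empty, and it now lies flat in the refill tray. I handed the job in at about 26 s, and no verdict is reported.

- **Boxes 1 and 2:** each was raised about 0.1 rad by its near stud pair and pulled about 5–6 N, so both are full. I set them back down, and the last picture puts them flat and within about 1.5 mm of where they started.
- **Box 3:** it weighs about 0.22 kg (2.1 N). I put it at the tray centre rather than 55 mm to one side, since it is the only box there. Its top measured 56 mm up, as it should on the tray floor, with a tilt of about 0.001 rad.
- **Bystanders:** the plumb weight and the sanding block did not move, and the arm ended clear of everything.

**Least certain check:** on the first raise of box 3, pad friction lifted its far end off the mat too. I lowered it and pitched the tool about 3° until the far end rested. The force fell to about half the weight, around 1.2 N, at a measured tilt of about 0.08 rad, and I held it there for more than 0.2 s. That tilt could be overstated by up to 0.03 rad, because the same measurement read 0.03 with the box set down. That still leaves it above the 0.035 limit.

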